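Lock the bayonet cap of a leaning desiccant canister

ROBOT

A 6-joint arm with a two-finger parallel gripper is mounted at the origin on a cart in front of the work surface, level with it; the furniture and walls round the work are solid. World frame = base frame: x ahead of the robot, y to its left, z up, the work surface at z = 0. Lengths are in m, angles in rad, forces in N, time in s.
With the tool pointing down it reaches from about 0.35 to 0.85 m from the base axis. Payload 8.1 kg.
Tool frame: the origin (TCP) lies at the very end of the fingers, on their centre line; the grasp point (between the pads) lies 19 mm behind it (robot.pinch_z is the distance from the TCP to the grasp point, in m); y points along the fingers, x is the direction in which the jaws open and shut, and the axes are right-handed (so a half turn about y gives the same grasp; the last joint's range is limited). The gripper opens to 93 mm and grips with 3 to 60 N. Pads are 15 mm wide; open, the fingers measure 128 mm over their backs; the gripper's body (75 mm by 188 mm) begins 65 mm behind the grasp point.
Start: joints at [-1.264, 0.13, 1.488, -0, 1.523, -0.085], TCP at [0.229, -0.555, 0.219] pointing down, gripper open.
Joint ranges: [-2.96, 2.96], [-0.89, 2.26], [0.02, 2.5], [-1.34, 4.48], [0, 2.73], [-2.66, 2.66]. Speed limits (rad/s): [2.39, 2.39, 2.79, 3.14, 3.14, 3.14].

INTERFACE

Orientations are given as a rotation vector (axis times angle).
In Python, from plant import robot gives the robot as it stands.
- The arm moves only by the shell command python3 -m inch 'ROWS' [FORCE]. ROWS is JSON, a list of rows, each a list of 5 numbers: the closure, from -1 (fully open) to 1 (shut), then the shift along the world's x, y, z in m, then the turn about the world's z in rad. A call has 1 to 8 rows; each row is the pose to reach, as a shift and turn from the pose measured when the call began; what a row does not reach only later rows make up. A row lasts 1/8 s, in which the tool goes at most 62.5 mm and 10.7 degrees, less where a joint would pass 70% of its speed; a pose out of reach is approached as far as the arm can. A call with a gripper value outside its range is refused whole. The fingers move at their own pace and stop on an object; FORCE is the grip in N (left out, the last holds). Time passes only in rows, so rows that repeat a pose let the fingers close. It gives the time, the measured TCP pose, the force and the opening at its end, in the units of the state.
- robot.read_state(): the state, without advancing time (a new reading comes with each control period).
- robot.read_camera(name): name is "scene" or "top" or "wrist"; returns a dict with "color" (420x560x3 uint8, red, green, blue), "mtx" (3x3 intrinsics, pixels), "R" (3x3) and "t" (3): a world point X has camera coordinates R X + t; the wrist camera has in their place "hand_eye" (4x4, takes a point from camera to tool coordinates, whose origin is the TCP and whose axes are the tool frame's). Camera axes: x right, y down, z forward; pixel columns grow to the right and rows downward; lengths in m; the calibration is good to about 2 mm. A picture is of the moment at which its call begins: read the wrist's pose just before it. There is no depth.
- robot.close_job(): hands the job in, once; it reports no verdict.
The state is a dict: "t": time; "q": joint angles; "dq": joint speeds; "joint_torque": joint torques, N m; "tool_pos": TCP position; "orientation": TCP orientation; "force": force on the tool from outside, world axes, zero at the start; "wrist_torque": the same for the moment, N m; "opening": finger opening in m.
Only numpy, scipy, OpenCV 4.12 (cv2) and the standard library are available. Lean on these libraries where they do the work, as an engineer would, in place of code of your own. Each camera call takes 0.05 s, during which the arm holds its last target. There are 200 camera calls.

TASK

The cap of the drying-bead canister that leans in its cradle has been left sitting loose on its neck. Keep turning it clockwise by its grip bar, trying it downwards, until its lugs find the gaps in the neck and it can be pressed in against its spring; then, still clockwise, give it the quarter turn that locks it, and let it go so that it stays down, locked. Leave the jar, the label roll and the gauge that stand round the cradle where they are.

Things in the scene. Friction and masses are not known exactly. Their poses are not given: they have to be found in the camera images.
- cradle: Plywood bench cradle fixed to the board, base 170 x 130 x 12 mm, holding the canister (aluminium, 82 mm in diameter, 105 mm long, does not turn by hand). Origin on the board near the middle of the base; the canister's mouth leans 26 degrees from vertical towards the cradle's -x side, the front; z is up.
- mouth (a point): Point on the canister's axis in the plane of its neck's rim, hidden under the cap and fixed to the cradle. Z is the canister's axis, pointing outwards (up, and to the cradle's front). Its x and y tell nothing of where the gaps in the neck are. Turning senses here are meant as seen from outside, looking onto the cap.
- cap: Grey ribbed cap, 100 mm in diameter, skirt included 36 mm high. Origin on its axis on the upper face of its flat top; z outwards along the canister's axis. On that face stands a straight grip bar along the cap's x axis, 88 mm long, 22 mm wide (cap's y), 32 mm high. The cap is captive: it only turns about and slides along the canister's axis, with 2 mm of springy sideways play; turning takes under 0.4 N m.
- cap_bar (a point): Middle of the upper face of the cap's grip bar, 32 mm outside the cap's origin; x along the bar, z outwards. The bar may be let go and taken again at any moment. In all 1.9 to 2.9 rad must be turned clockwise: 0.45 to 1.2 rad from the start to the middle of a gap, found only by touch, then 1.57 rad from there to the lock.
- loose_height (a point): Where the cap's origin is while loose, 30 mm outside mouth, fixed to the cradle. Here a spring holds the cap, which turns freely. Two opposed lugs in it lie just over the neck's rigid flange: pressing in is blocked at once, except at two opposed gaps in the flange, where the lugs have about 0.2 rad of play either way. A half turn makes no difference.
- pressed_height (a point): Where the cap's origin is when pressed fully in, 21 mm in from loose (9 mm outside mouth): a solid stop. The spring pushes back with about 3.5 N at first, 11 N here. Let go in the gap, the cap springs out again. At least 19 mm in, it turns clockwise, not back. Let go between gap and lock, it stays 18.5 mm in, held by the flange, and may be regrasped and turned on.
- locked_height (a point): Where the cap's origin is when locked, 12.5 mm in from loose (17.5 mm outside mouth). Between about 1.47 and 1.67 rad clockwise from the middle of the gap the lugs lie under notches and the turn ends at a solid stop; let go there, the spring lifts the cap 6 mm from its turning depth into the notches, where it can no longer turn back: locked.
- slip_jar: Bystander: jar with a black screw lid, 61 mm in diameter, 78 mm high, standing to the left of the cradle; origin under its middle. To be left alone.
- label_roll: Bystander: white roll of paper labels, 64 mm in diameter, 40 mm high, standing to the right of the cradle; origin under its middle. To be left alone.
- mouth_gauge: Bystander: aluminium gauge like a spool, 55 mm in diameter, 64 mm high, standing behind the cradle; origin under its middle. To be left alone.
Not all that is in view belongs to the job. Of the things that look like the cradle, the larger one is meant.

How it is judged:
By the outcome, as a careful person would: the job done as asked, in the order asked, and still so for the second after the job is handed in, with the robot touching nothing.
It also fails if it takes over 48 s, if anything falls off the work surface, if the arm or the gripper's body presses on something with over 40 N, if the wrist force passes 120 N, or if a joint passes its speed limit or range.

## Working session

There is one attempt and no reset: what is moved stays moved. The work goes in short steps, Python scripts to look and compute and a shell command to move; the robot and the scene stay as the last step left them, time stands still between calls to the robot, and variables do not carry over. Pictures are saved under pics/ and viewed, about 8 in all and at most 12, crops included, and the job is handed in when it is done.

```bash
ls; mkdir -p pics; python3 - <<'E'
from plant import robot
import cv2,json
s=robot.read_state();print({k:s[k] for k in('t','tool_pos','orientation','force','opening')})
for n in('scene','top'):
    c=robot.read_camera(n);cv2.imwrite(f'pics/{n}0.png',cv2.resize(c['color'][:,:,::-1],None,fx=1.4,fy=1.4,interpolation=cv2.INTER_CUBIC))
    print(n,c['mtx'].tolist(),c['R'].round(4).tolist(),c['t'].round(4).tolist(),(-c['R'].T@c['t']).round(3))
E
```

```text
pics
{'t': 0.0, 'tool_pos': array([ 0.22895865, -0.55399552,  0.21762155]), 'orientation': array([-1.36829517,  0.91694636, -0.91465473]), 'force': array([0.44055705, 0.40727221, 0.09806457]), 'opening': 0.09297237575446965}
scene [[465.9865317431025, 0.0, 282.61452208641765], [0.0, 465.9865317431025, 209.4383514786138], [0.0, 0.0, 1.0]] [[-0.7236, -0.69, 0.0193], [-0.4979, 0.5023, -0.7069], [0.478, -0.5211, -0.707]] [0.5772, 0.2585, 0.8342] [0.148 0.703 0.761]
top [[445.40313157231475, 0.0, 280.48559689889225], [0.0, 445.40313157231475, 212.06068080579735], [0.0, 0.0, 1.0]] [[0.0416, -0.9991, 0.005], [-0.9759, -0.0417, -0.2144], [0.2144, 0.0041, -0.9767]] [0.2131, 0.6273, 0.9512] [0.399 0.235 1.062]
```

View pics/scene0.png

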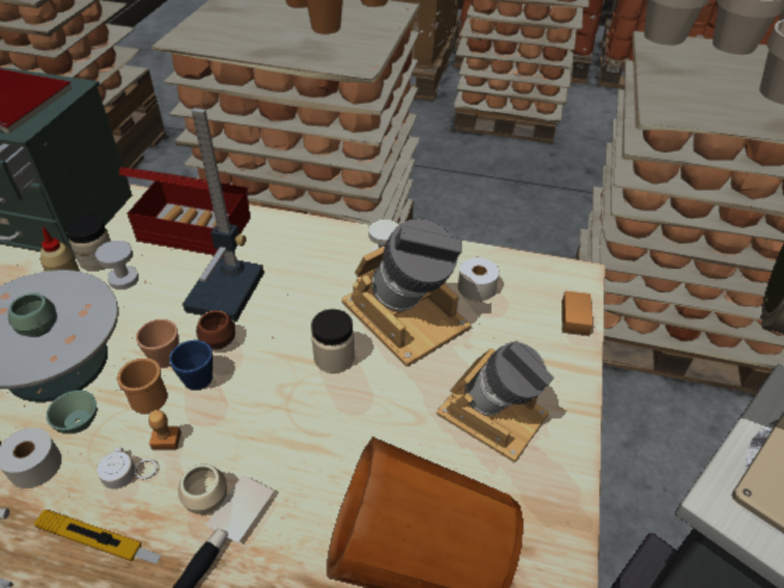

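View pics/top0.png

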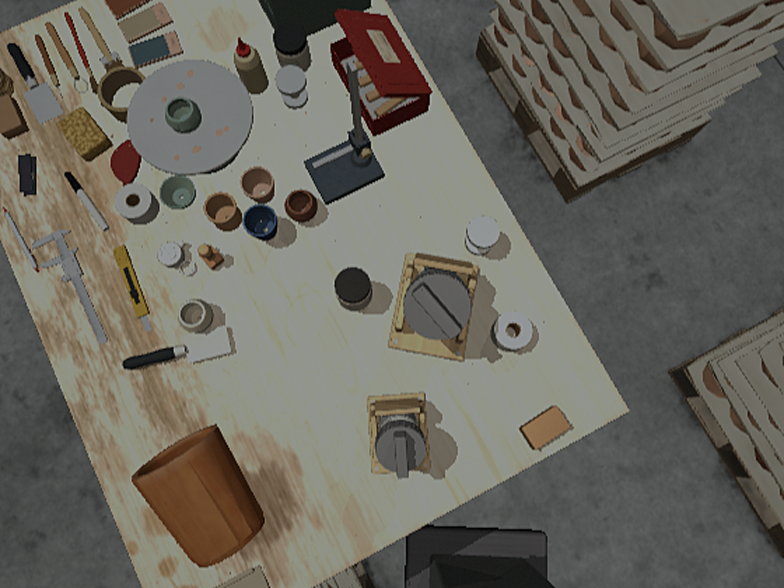

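```bash
python3 -c "
from scipy.spatial.transform import Rotation as R
print(R.from_rotvec([-1.36829517,  0.91694636, -0.91465473]).as_matrix().round(3))"
```

```text
[[ 0.382 -0.001  0.924]
 [-0.924  0.002  0.382]
 [-0.002 -1.     0.   ]]
```

```bash
python3 - <<'E'
from plant import robot
import cv2,numpy as np
a=[]
for n,(u,v) in (('scene',(225,150)),('top',(260,172))):
    c=robot.read_camera(n)['color'][v:v+100,u:u+130,::-1] if n=='top' else robot.read_camera(n)['color'][150:250,240:370,::-1]
    c=cv2.convertScaleAbs(c,alpha=1.6)
    a.append(cv2.resize(c,None,fx=3,fy=6,interpolation=cv2.INTER_CUBIC)[:600] if 0 else cv2.resize(c,None,fx=3,fy=3,interpolation=cv2.INTER_CUBIC) if 0 else cv2.resize(c,None,fx=5,fy=5,interpolation=cv2.INTER_CUBIC))
cv2.imwrite('pics/s1.png',a[0]);cv2.imwrite('pics/t1.png',a[1])
E
```

```text
(no output)
```

View pics/s1.png

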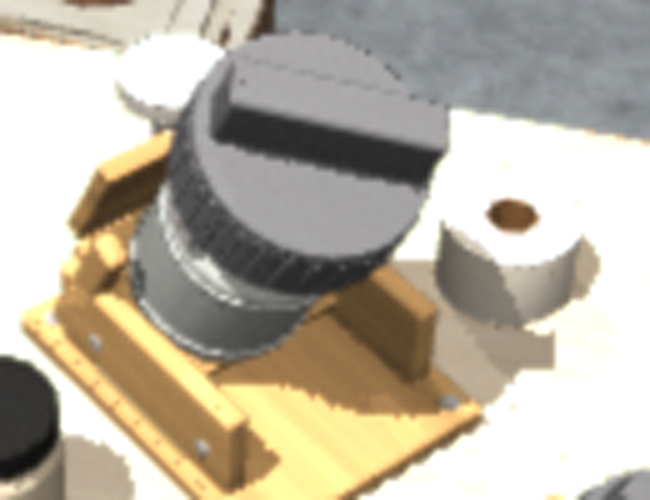

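View pics/t1.png

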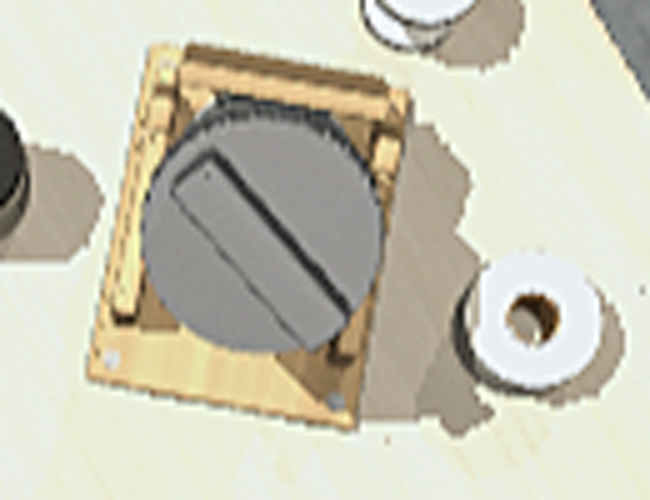

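```bash
cat > geo.py <<'E'
import numpy as np,cv2
from plant import robot
def cam(n):
    c=robot.read_camera(n);return c['mtx'],c['R'],c['t'],c['color']
def tri(cs,ct,ps,pt):
    P=[c[0]@np.c_[c[1],c[2]] for c in(cs,ct)]
    X=cv2.triangulatePoints(P[0],P[1],np.array(ps,float).T,np.array(pt,float).T);return (X[:3]/X[3]).T
def plane(c,p,z):
    d=c[1].T@np.linalg.solve(c[0],[p[0],p[1],1]);o=-c[1].T@c[2];return o+d*(z-o[2])/d[2]
E
python3 - <<'E'
from geo import *
cs,ct=cam('scene'),cam('top')
S=np.array([[240,60],[228,107],[440,152],[448,108]])/5-.4+[240,150]
T=np.array([[212,153],[173,190],[307,348],[345,312]])/5-.4+[260,172]
X=tri(cs,ct,S,T);print(X.round(4),X.mean(0).round(4))
b=(X[2]+X[3]-X[0]-X[1])/2;w=X[1]-X[0]+X[2]-X[3];w/=2
print('len',np.linalg.norm(b),np.linalg.norm(w),'bar',b/np.linalg.norm(b),'n',np.cross(b,w)/np.linalg.norm(np.cross(b,w)))
B=[plane(ct,np.array(p)/5-.4+[260,172],.012) for p in((150,45),(90,378),(355,428),(410,92))]
B=np.array(B);print(B.round(4),B.mean(0))
f=B[0]+B[3]-B[1]-B[2];l=B[0]+B[1]-B[2]-B[3]
print('yaw',np.arctan2(f[1],f[0]),np.arctan2(-l[0],l[1]), np.linalg.norm(f)/2,np.linalg.norm(l)/2)
for n,p in(('jar',(353,289)),('roll',(514,332)),('gauge',(482,232))): print(n,plane(ct,np.array(p)/1.4,.06))
E
```

```text
[[0.6069 0.1956 0.2054]
 [0.5949 0.2116 0.1984]
 [0.537  0.1549 0.1767]
 [0.5493 0.1394 0.1826]] [0.572  0.1754 0.1908]
len 0.08376862407081924 0.020901478170956875 bar [-0.68956695 -0.67365352 -0.26587282] n [ 0.40880262 -0.0590262  -0.91071199]
[[0.7098 0.2205 0.012 ]
 [0.5443 0.2429 0.012 ]
 [0.5258 0.1167 0.012 ]
 [0.6914 0.0927 0.012 ]] [0.61783665 0.16818631 0.012     ]
yaw -0.1390465615295111 -0.14413336552469433 0.16715532500926747 0.12832710441045891
jar [0.62988474 0.30533205 0.06      ]
roll [0.56933705 0.0396627  0.06      ]
gauge [0.73768132 0.09358757 0.06      ]
```

```bash
python3 -m inch '[[-1,0.01,0.03,0.04,0.17],[-1,0.03,0.07,0.07,0.35],[-1,0.06,0.12,0.10,0.52],[-1,0.09,0.18,0.10,0.70],[-1,0.11,0.23,0.10,0.87],[-1,0.13,0.28,0.10,1.05],[-1,0.16,0.33,0.10,1.22],[-1,0.18,0.38,0.10,1.40]]' 20; python3 -c "
from plant import robot
s=robot.read_state();print(s['q'].round(3),s['force'].round(2))"
```

```text
t: 1.3
tool_pos: [0.4097, -0.1725, 0.3183]
orientation: [-1.564, -0.178, 0.178]
force: [-0.2, 0.1, -1.1]
opening: 0.0927
[-0.514 -0.316  1.727 -0.     1.73  -0.741] [-0.16  0.13 -1.11]
```

```bash
python3 -m inch '[[-0.1,0.02,0.045,0,0.17],[-0.1,0.04,0.09,0,0.35],[-0.1,0.06,0.135,0,0.52],[-0.1,0.08,0.18,0,0.70],[-0.1,0.10,0.225,-0.01,0.87],[-0.1,0.12,0.27,-0.02,1.05],[-0.1,0.14,0.31,-0.03,1.22],[-0.1,0.167,0.347,-0.04,1.40]]'; python3 -m inch '[[-0.1,0,0,0,0.17],[-0.1,0,0,0,0.35],[-0.1,0,0,0,0.52],[-0.1,0,0,0,0.69],[-0.1,0,0,0,0.72],[-0.1,0,0,0,0.72]]'; python3 - <<'E'
from plant import robot
import cv2
s=robot.read_state();print(s['q'].round(3),s['force'].round(2),s['tool_pos'],s['orientation'])
c=robot.read_camera('wrist');print(c['hand_eye'].round(4),c['mtx'].round(1).tolist());cv2.imwrite('pics/w1.png',c['color'][:,:,::-1])
E
```

```text
t: 2.3
tool_pos: [0.5771, 0.1762, 0.2783]
orientation: [-1.179, -1.256, 1.255]
force: [0.6, -0.5, 0.8]
opening: 0.0513
t: 3.05
tool_pos: [0.5771, 0.1762, 0.2782]
orientation: [-0.734, -1.757, 1.756]
force: [-0.9, 0.9, -0.5]
opening: 0.0512
[ 0.211  0.122  1.39   0.     1.629 -2.139] [-0.86  0.89 -0.51] [0.57709971 0.17617695 0.27819863] [-0.73359592 -1.75684196  1.75571682]
[[ 1.000e+00  8.000e-04 -1.100e-03  8.000e-04]
 [ 1.300e-03 -2.501e-01  9.682e-01 -1.658e-01]
 [ 5.000e-04 -9.682e-01 -2.501e-01  6.850e-02]
 [ 0.000e+00  0.000e+00  0.000e+00  1.000e+00]] [[351.4, 0.0, 285.9], [0.0, 351.4, 205.6], [0.0, 0.0, 1.0]]
```

View pics/w1.png

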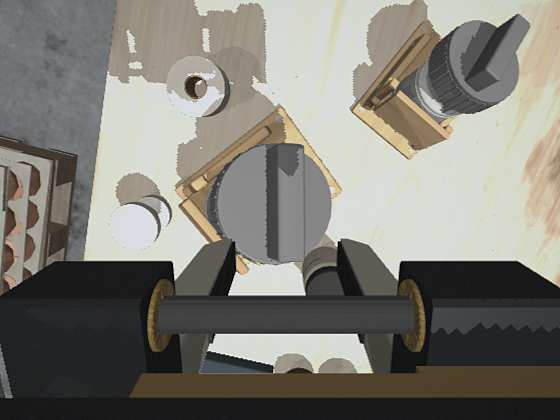

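```bash
python3 -m inch '[[-0.1,0,-0.001,-0.04,0],[-0.1,0,-0.001,-0.075,0],[-0.1,0,-0.001,-0.095,0],[-0.1,0,-0.001,-0.10,0],[0.3,0,-0.001,-0.102,0],[0.9,0,-0.001,-0.102,0],[0.9,0,-0.001,-0.102,0]]' 15;python3 -m inch '[[0.9,0,0,0,0],[0.9,0,0,0,0]]'
```

```text
t: 3.98
tool_pos: [0.5776, 0.1755, 0.1776]
orientation: [-0.735, -1.758, 1.755]
force: [-2.1, 1.3, 2.2]
opening: 0.0276
t: 4.22
tool_pos: [0.5777, 0.1756, 0.1779]
orientation: [-0.735, -1.759, 1.755]
force: [-1.2, 1.2, 1.3]
opening: 0.0279
```

```bash
python3 -m inch '[[0.9,0,0,0,-0.08],[0.9,0,0,0,-0.16],[0.9,0,0,0,-0.24],[0.9,0,0,0,-0.32],[0.9,0,0,0,-0.40],[0.9,0,0,0,-0.45],[0.9,0,0,0,-0.45]]'; python3 - <<'E'
from plant import robot
import cv2
s=robot.read_state();print(s['q'].round(3),s['force'].round(2),s['wrist_torque'].round(2))
c=robot.read_camera('wrist');cv2.imwrite('pics/w2.png',c['color'][:,:,::-1])
E
```

```text
t: 5.1
tool_pos: [0.5778, 0.1756, 0.1784]
orientation: [-1.037, -1.45, 1.447]
force: [-2.4, -0.5, 3.5]
opening: 0.0247
[ 2.100e-01  1.590e-01  1.531e+00 -1.000e-03  1.449e+00 -1.690e+00] [-2.44 -0.54  3.53] [-0.07  0.2  -0.04]
```

View pics/w2.png

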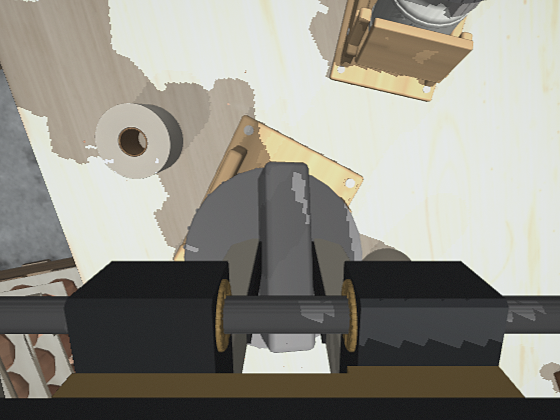

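```bash
python3 -m inch '[[0.9,0.001,0,-0.002,0],[0.9,0.002,0,-0.004,0],[0.9,0.003,0,-0.006,0],[0.9,0.004,-0.001,-0.008,0],[0.9,0.004,-0.001,-0.008,0]]' 25
```

```text
t: 5.78
tool_pos: [0.582, 0.1744, 0.1706]
orientation: [-1.037, -1.451, 1.448]
force: [-3.7, -0.6, 5.2]
opening: 0.0247
```

```bash
python3 -m inch '[[0.9,0.001,0,-0.002,0],[0.9,0.002,0,-0.004,0],[0.9,0.003,0,-0.006,0],[0.9,0.003,0,-0.006,0]]';python3 - <<'E'
from plant import robot
import cv2
c=robot.read_camera('scene');cv2.imwrite('pics/s2.png',cv2.resize(c['color'][120:250,230:390,::-1],None,fx=4,fy=4,interpolation=cv2.INTER_CUBIC))
E
```

```text
t: 6.28
tool_pos: [0.5851, 0.1743, 0.1651]
orientation: [-1.037, -1.452, 1.448]
force: [-3.4, -0.9, 7.6]
opening: 0.0242
```

View pics/s2.png

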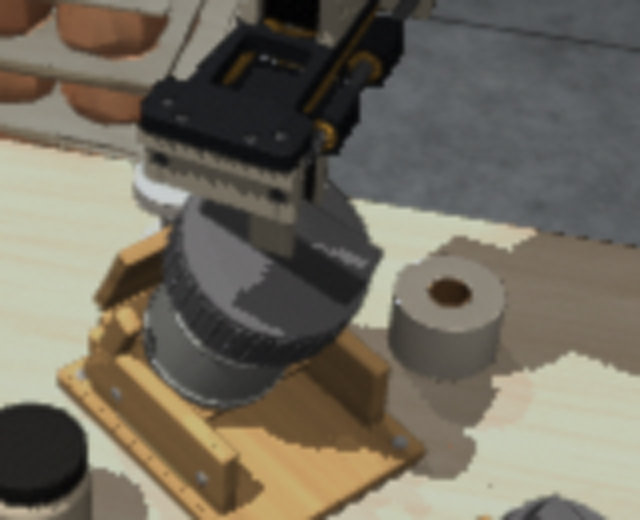

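```bash
python3 -m inch '[[0.9,0.001,0,-0.002,0],[0.9,0.002,0,-0.004,0],[0.9,0.003,0,-0.006,0],[0.9,0.003,0,-0.007,0],[0.9,0.003,0,-0.007,0]]'
```

```text
t: 6.95
tool_pos: [0.5883, 0.1743, 0.1606]
orientation: [-1.037, -1.453, 1.448]
force: [-10.7, -1.4, 18.1]
opening: 0.0242
```

```bash
python3 -m inch '[[0.9,0.001,0,-0.002,-0.08],[0.9,0.001,0,-0.002,-0.16],[0.9,0.001,0,-0.002,-0.24],[0.9,0.001,0,-0.002,-0.32],[0.9,0.001,0,-0.002,-0.40],[0.9,0.001,0,-0.002,-0.48],[0.9,0.001,0,-0.002,-0.48]]'; python3 -c "
from plant import robot
s=robot.read_state();print(s['q'].round(3),s['force'].round(2),s['wrist_torque'].round(2))"
```

```text
t: 7.82
tool_pos: [0.5891, 0.1741, 0.1593]
orientation: [-1.28, -1.101, 1.099]
force: [-6.5, -2.1, 9.4]
opening: 0.0215
[ 0.206  0.199  1.521 -0.003  1.418 -1.216] [-6.55 -2.06  9.36] [-0.37  0.84 -0.07]
```

```bash
python3 -m inch '[[0.9,0.001,0,-0.003,-0.08],[0.9,0.001,0,-0.003,-0.16],[0.9,0.001,0,-0.003,-0.24],[0.9,0.001,0,-0.003,-0.32],[0.9,0.001,0,-0.003,-0.40],[0.9,0.001,0,-0.003,-0.48],[0.9,0.001,0,-0.003,-0.48]]'; python3 -c "
from plant import robot
import cv2
s=robot.read_state();print(s['q'].round(3),s['force'].round(2),s['wrist_torque'].round(2))
c=robot.read_camera('wrist');cv2.imwrite('pics/w3.png',c['color'][:,:,::-1])"
```

```text
t: 8.7
tool_pos: [0.5904, 0.1734, 0.1581]
orientation: [-1.449, -0.736, 0.735]
force: [-9.7, -5.8, 14.0]
opening: 0.0241
[ 0.206  0.204  1.518 -0.006  1.418 -0.736] [-9.7  -5.81 13.95] [-0.49  1.04  0.29]
```

View pics/w3.png

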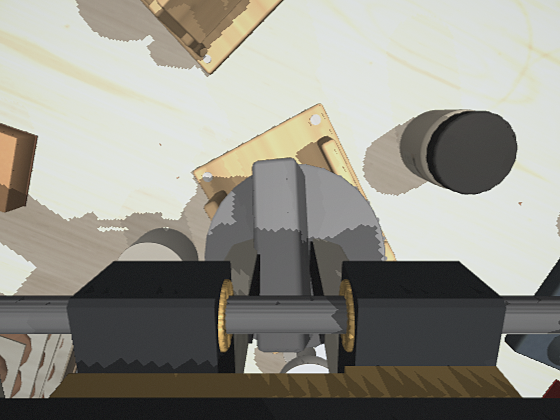

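```bash
python3 -m inch '[[0.9,0.000,0.001,-0.002,-0.08],[0.9,0.000,0.001,-0.002,-0.16],[0.9,0.000,0.001,-0.002,-0.24],[0.9,0.000,0.001,-0.002,-0.32],[0.9,0.000,0.001,-0.002,-0.40],[0.9,0.000,0.001,-0.002,-0.48],[0.9,0.000,0.001,-0.002,-0.48]]'; python3 -c "
from plant import robot
s=robot.read_state();print(s['q'].round(3),s['force'].round(2),s['wrist_torque'].round(2))"
```

```text
t: 9.62
tool_pos: [0.5899, 0.172, 0.1568]
orientation: [-1.549, -0.36, 0.365]
force: [-10.4, -10.6, 12.3]
opening: 0.0268
[ 0.206  0.208  1.516 -0.009  1.421 -0.255] [-10.43 -10.65  12.25] [-1.7   1.25  0.3 ]
```

```bash
python3 -m inch '[[0.9,0,0.001,-0.002,-0.06],[0.9,0,0.001,-0.002,-0.12],[0.9,0,0.001,-0.002,-0.18],[0.9,0,0.001,-0.002,-0.24],[0.9,0,0.001,-0.002,-0.24]]'; python3 -c "
from plant import robot
import cv2
s=robot.read_state();print(s['q'].round(3),s['force'].round(2),s['wrist_torque'].round(2))
c=robot.read_camera('wrist');cv2.imwrite('pics/w4.png',c['color'][:,:,::-1])"
```

```text
t: 10.25
tool_pos: [0.5889, 0.1714, 0.1556]
orientation: [-1.575, -0.169, 0.179]
force: [-13.0, -9.0, 13.7]
opening: 0.0283
[ 0.206  0.21   1.515 -0.01   1.424 -0.014] [-12.99  -8.95  13.74] [-1.23  1.61  0.22]
```

View pics/w4.png

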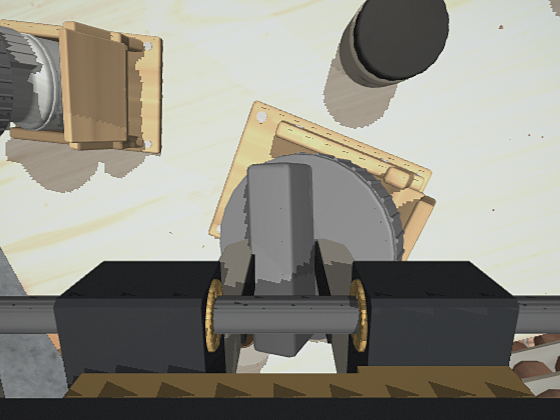

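```bash
python3 -m inch '[[0.9,0,0.001,-0.002,-0.06],[0.9,0,0.001,-0.002,-0.12],[0.9,0,0.001,-0.002,-0.18],[0.9,0,0.001,-0.002,-0.18]]'; python3 -c "
from plant import robot
import cv2
s=robot.read_state();print(s['q'].round(3),s['force'].round(2),s['wrist_torque'].round(2))"
```

```text
t: 10.8
tool_pos: [0.5882, 0.1714, 0.1548]
orientation: [-1.582, -0.026, 0.04]
force: [-12.0, -6.2, 14.8]
opening: 0.0299
[ 0.206  0.212  1.514 -0.01   1.426  0.166] [-11.98  -6.17  14.82] [-0.93  1.58  0.12]
```

```bash
python3 -m inch '[[0.9,0,0.0,-0.002,-0.06],[0.9,0,0.0,-0.002,-0.12],[0.9,0,0.0,-0.002,-0.18],[0.9,0,0.0,-0.002,-0.18]]'; python3 -c "
from plant import robot
import cv2
s=robot.read_state();print(s['q'].round(3),s['force'].round(2),s['wrist_torque'].round(2))
c=robot.read_camera('wrist');cv2.imwrite('pics/w5.png',c['color'][:,:,::-1])"
```

```text
t: 11.3
tool_pos: [0.5876, 0.1711, 0.1543]
orientation: [-1.58, 0.117, -0.1]
force: [-12.1, -4.9, 15.9]
opening: 0.0299
[ 0.205  0.213  1.514 -0.008  1.428  0.344] [-12.09  -4.88  15.87] [-0.67  1.62  0.48]
```

View pics/w5.png

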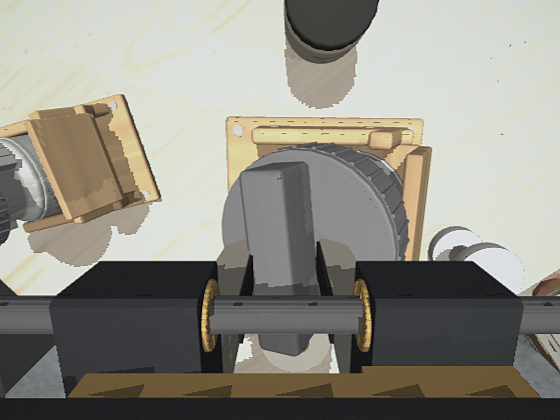

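```bash
python3 -m inch '[[0.9,0,0.0,-0.001,-0.05],[0.9,0,0.0,-0.001,-0.10],[0.9,0,0.0,-0.001,-0.13],[0.9,0,0,-0.001,-0.13]]' 30; python3 -c "
from plant import robot
s=robot.read_state();print(s['q'].round(3),s['force'].round(2),s['wrist_torque'].round(2))"
```

```text
t: 11.85
tool_pos: [0.5876, 0.1708, 0.1547]
orientation: [-1.572, 0.217, -0.2]
force: [-8.8, -4.4, 11.0]
opening: 0.0309
[ 0.204  0.214  1.513 -0.007  1.429  0.47 ] [-8.79 -4.39 10.96] [-0.49  0.86  1.21]
```

```bash
python3 -m inch '[[0.9,-0.001,0,0.002,0],[0.9,-0.002,0,0.004,0],[0.9,-0.003,0,0.006,0],[0.9,-0.003,0,0.007,0]]' 10; python3 -m inch '[[0.2,-0.001,0,0.002,0],[0.0,-0.002,0,0.004,0],[0.0,-0.002,0,0.012,0],[-0.1,-0.003,0,0.03,0],[-0.1,-0.003,0,0.08,0],[-0.1,-0.003,0,0.13,0],[-0.1,-0.003,0,0.14,0]]'; python3 - <<'E'
from plant import robot
import cv2
c=robot.read_camera('wrist');cv2.imwrite('pics/w6.png',c['color'][:,:,::-1])
E
```

```text
t: 12.35
tool_pos: [0.5837, 0.1711, 0.1615]
orientation: [-1.572, 0.218, -0.198]
force: [-7.6, 1.2, 4.0]
opening: 0.0345
t: 13.22
tool_pos: [0.5828, 0.1715, 0.3083]
orientation: [-1.569, 0.211, -0.205]
force: [-0.3, 0.0, -0.5]
opening: 0.0517
```

View pics/w6.png

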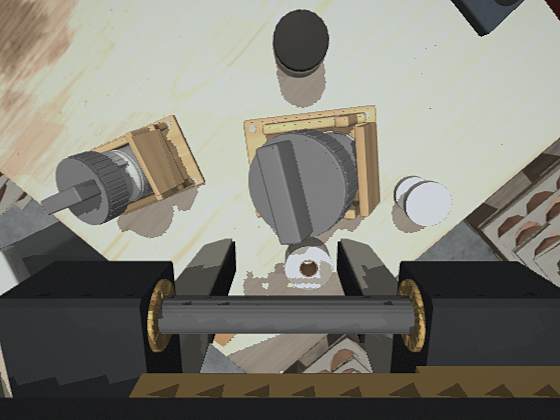

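```bash
python3 -m inch '[[-0.1,0,-0.05,0.02,0],[-0.1,-0.01,-0.10,0.03,0],[-0.1,-0.02,-0.15,0.03,0],[-0.1,-0.03,-0.20,0.03,0],[-0.1,-0.04,-0.25,0.03,0],[-0.1,-0.05,-0.30,0.03,0],[-0.1,-0.06,-0.35,0.03,0],[-0.1,-0.06,-0.35,0.03,0]]'; python3 - <<'E'
from plant import robot
import cv2,numpy as np
a=[]
for n,u,v in(('scene',258,150),('top',275,182)):
    c=robot.read_camera(n)['color'];cv2.imwrite(f'pics/full_{n}.png',c[:,:,::-1])
    a.append(cv2.resize(cv2.convertScaleAbs(c[v:v+75,u:u+80,::-1],alpha=1.6),None,fx=5,fy=5,interpolation=cv2.INTER_CUBIC))
cv2.imwrite('pics/fin.png',np.hstack(a))
E
```

```text
t: 14.28
tool_pos: [0.521, -0.1816, 0.3357]
orientation: [-1.57, 0.218, -0.205]
force: [0.2, 0.9, 0.3]
opening: 0.0511
```

View pics/fin.png

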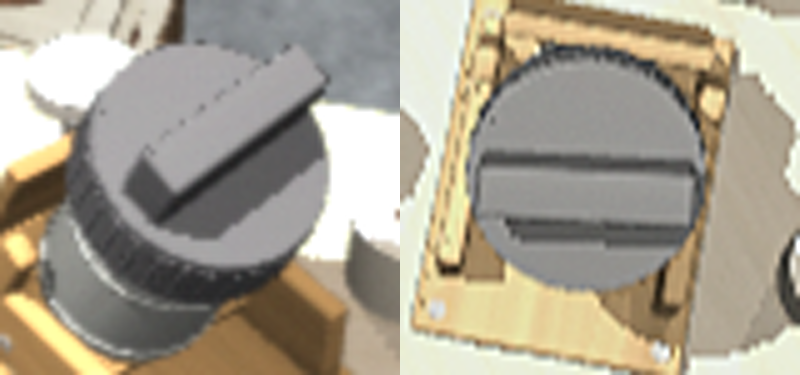

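```bash
python3 - <<'E'
from geo import *
cs,ct=cam('scene'),cam('top')
S=np.array([[143,153],[175,193],[328,80],[298,45]])/5-.4+[258,150]
T=np.array([[83,168],[80,217],[292,225],[295,172]])/5-.4+[275,182]
X=tri(cs,ct,S,T);m=X.mean(0);print(X.round(4),m.round(4))
n=np.array([-.434,.0614,.899])
b=X[2]+X[3]-X[0]-X[1]; print('in from loose',-(m-[.572,.1754,.1908])@n,'bar yaw',np.arctan2(-b[1],-b[0]),np.linalg.norm(b)/2)
th=lambda b:np.arctan2(b@np.cross(n,e),b@e)
e=np.array([.99*.899,-.139*.899,.438])
t0=th(np.array([.6896,.6737,.2659]));t1=th(-b);print(t0,t1,'turn cw',(t0-t1)%np.pi)
E
```

```text
[[0.5865 0.217  0.1841]
 [0.5685 0.2176 0.1757]
 [0.5674 0.1319 0.1808]
 [0.5863 0.131  0.1874]] [0.5772 0.1744 0.182 ]
in from loose 0.010241066736103794 bar yaw 1.562825623483351 0.08592055778234062
0.8682303641938767 1.7103546433208465 turn cw 2.2994683744628235
```

```bash
python3 - <<'E'
from plant import robot
import cv2,numpy as np
a=cv2.resize(cv2.imread('pics/top0.png'),(560,420),interpolation=cv2.INTER_AREA).astype(int);b=cv2.imread('pics/full_top.png').astype(int)
for n,(u,v) in(('jar',(353,289)),('roll',(514,332)),('gauge',(482,232))):
    u,v=int(u/1.4),int(v/1.4);s=np.s_[v-14:v+15,u-14:u+15]
    print(n,cv2.phaseCorrelate(a[s].mean(2).astype(np.float32),b[s].mean(2).astype(np.float32)))
s=robot.read_state();print(s['t'],s['force'].round(2));robot.close_job()
E
```

```text
jar ((-0.013474775871165079, 0.0025951991424779663), 1.0004721326298185)
roll ((0.10535517644344594, 0.05576897072385023), 1.0301536867353651)
gauge ((0.04440929659899773, -0.08981798629047155), 1.0233072164323596)
14.475 [-0.72  0.32 -0.55]
the job is handed in; nothing more can be done
```

The cap now appears locked on the larger cradle's canister, and the job was handed in at about 14.5 s of the 48 s allowed. I gripped the bar and turned it 0.45 rad clockwise. At the first downward try the lugs were in a gap, so I pressed to the solid stop (about 21 N). I kept pressing and turned on clockwise until the twist rose sharply, to 1.2 N m, at the end stop. Then I eased it up, let go and moved clear.

**Last checks:**
- **Height:** from the scene and top pictures, the cap sits 10.2 mm in from loose. The expected locked depth is 12.5 mm, so this is 2.3 mm off. That is about the calibration error, and well away from loose (0 mm) or caught before the lock (18.5 mm).
- **Turn:** the bar has turned 2.30 rad clockwise in all, within the 1.9 to 2.9 rad expected.
- **Surroundings:** the jar, label roll and gauge moved no more than about 0.1 pixel in the top picture. The gripper was touching nothing (force under 1 N).

I did not test the lock by trying to turn the cap back.

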